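# Pack the water-testing kit back into its tray

## Robot

A 6-joint arm with a two-finger parallel gripper is mounted at the origin on the work surface. World frame = base frame: x ahead of the robot, y to its left, z up, the work surface at z = 0. Lengths are in m, angles in rad, forces in N, time in s.
With the tool pointing down it reaches from about 0.4 to 0.825 m from the base axis. Payload 7 kg.
Tool frame: the origin (TCP) lies on the centre line of the jaws, within the pads' length; the fingertips stand 25 mm ahead of it and the grasp point (between the pads) lies 6 mm ahead of it; z points along the fingers, y is the direction in which the jaws open and shut (so a half turn about z gives the same grasp; the last joint's range is limited). The gripper opens to 88 mm and grips with 3 to 60 N. Pads are 19 mm wide; open, the fingers measure 130 mm over their backs; the gripper's body (78 mm by 193 mm) begins 47 mm behind the grasp point.
Start: joints at [1.506, 0.359, 0.012, 0, -1.224, -0.288], TCP at [0.233, 0.633, 0.252] pointing down, gripper open.
Joint ranges: [-3.07, 3.07], [-1.43, 2.12], [-1.02, 1.25], [-3.03, 1.67], [-3.05, -0], [-3.03, 3.03]. Speed limits (rad/s): [2.39, 2.39, 3.01, 3.14, 3.14, 3.14].

## Interface

Orientations are given as [roll, pitch, yaw] about the fixed x, y, z axes, in that order (R = Rz(yaw) Ry(pitch) Rx(roll)).
In Python, from station import * gives the robot as it stands. The module is installed in compiled form; this text tells all that it offers.
- The arm moves only by the tool step_arm, never from a script. Its argument "commands" is text: rows parted by semicolons, each of 6 numbers parted by spaces: the shift along the tool's x, y, z in mm, then the turn, a rotation vector about the tool's x, y, z in rad. A call has 1 to 8 rows; each row shifts and turns the commanded pose from where the row before left it, along the tool's axes as they then stand; what a row does not reach is not made up. A row lasts 1/8 s, in which the tool goes at most 62.5 mm and 10.7 degrees, less where a joint would pass 70% of its speed; a pose out of reach is approached as far as the arm can. A call is refused whole if a number of a shift passes 62.5 or a number of a turn 0.188, either way. A call with a gripper value outside its range is refused whole. "jaw" is the finger opening in mm, from 0 to 87.6, set as the call begins (left out, the last holds). The fingers move at their own pace and stop on an object; "grip_force" is the grip in N (left out, the last holds). Time passes only in rows, so rows that do not move let the fingers close. It gives the time, the measured TCP pose, the force and the opening at its end, in the units of the state.
- get_state(): the state, without advancing time (a new reading comes with each control period).
- grab_frame(name): name is "scene" or "top" or "wrist"; returns a dict with "frame" (420x560x3 uint8, red, green, blue), "fovy" (degrees; the focal length in pixels is half the picture's height over the tangent of half this angle, whatever the lens; pixels are square), "cx", "cy" (the principal point, pixels), "rvec" (rotation vector, rad) and "tvec" (3), from world to camera coordinates, as OpenCV has them; the wrist camera has in their place "tool_from_camera" (4x4, takes a point from camera to tool coordinates, whose origin is the TCP and whose axes are the flange's). Camera axes: x right, y down, z forward; pixel columns grow to the right and rows downward; lengths in m; the calibration is good to about 2 mm. A picture is of the moment at which its call begins: read the wrist's pose just before it. There is no depth.
- job_done(): hands the job in, once; it reports no verdict.
Trained networks look in a picture, given as the dict that the camera call returned (one of the last four; its "shot" number tells which), for a name from the list of things; names that differ only in an ending like _2 or _b are one class to them, and where a whole thing is asked for, a point or a joint stands for the part that bears it (a point fixed in the world has none). Each returns a list of dicts, best first, with "conf" (0 to 1); they miss things now and then, are a little off and sometimes report something else, mostly with a low value. They report only what shows in the picture. A call takes as long as a camera call. They do not tell look-alikes from the thing itself.
- recognise(picture, name): "pixel" ([column, row] in pixels, amid what is visible of it).
The state is a dict: "t": time; "q": joint angles; "qd": joint speeds; "joint_efforts": joint torques, N m; "eef_pos": TCP position; "ee_rot": TCP orientation; "force": force on the tool from outside, world axes, zero at the start; "moment": the same for the moment, N m; "width": finger opening in m.
Only numpy, scipy, OpenCV 4.12 (cv2) and the standard library are available. Lean on these libraries where they do the work, as an engineer would, in place of code of your own. Each camera call takes 0.05 s, during which the arm holds its last target.

## Task

Pack the water-testing kit back into its blue tray: set the amber bottle with the flat screw cap, the square bottle, the capped vial and the wide sample pot upright and fully down, each in the holder of the tray that is made for it, without dropping them in. The amber bottle with the rubber teat and the open vial without a cap belong to someone else: leave both standing where they are.

Things in the scene. Friction and masses are not known exactly. Their poses are not given: they have to be found in the camera images.
- amber_bottle_center (a point): Small round amber glass bottle with a paper band and a flat black screw cap; belongs to the kit. 48 mm diameter from 2 to 60 mm above its foot, then a shoulder; cap 33 mm diameter from 78 to 96 mm; 96 mm high in all, about 160 g, standing on the bench. Origin half-way up on its axis; z up.
- square_bottle_center (a point): White plastic bottle of square section, 36 x 36 mm with rounded edges up to 60 mm above its foot, then a short neck and a ribbed black cap 27 mm in diameter; 83 mm high in all, about 100 g, standing on the bench turned any way. Belongs to the kit. Origin half-way up on its axis; x and y are square to its flat sides; z up.
- vial_center (a point): Clear glass vial closed with a flat black cap; belongs to the kit. 26 mm diameter up to 58 mm above its foot, with a 2 mm chamfer round the foot; cap 24 mm diameter from 61 to 78 mm; 78 mm high in all, about 45 g, standing on the bench. Origin half-way up on its axis; z up.
- sample_pot_center (a point): Low wide round pot, white with a flat grey screw lid of the same diameter, 52 mm diameter and 50 mm high, about 70 g, standing on the bench. Belongs to the kit. Origin half-way up on its axis; z up.
- teat_bottle_center (a point): Look-alike, to be left: the same amber bottle body (48 mm diameter), but closed by a dropper with an upright narrow black rubber teat, 17 mm thick; 120 mm high in all. Origin half-way up on its axis; z up.
- open_vial_center (a point): Look-alike, to be left: a glass vial of the same 26 mm diameter but open at the top, without a cap (a glass ring seen from above), 66 mm high, about 40 g. Origin half-way up on its axis; z up.
- bottle_holder: Holder of the amber bottle: grey block 82 x 82 mm, one of four fixed in a row in the blue tray, 88 mm apart centre to centre, order changes. Origin: centre of its underside, 4 mm above the bench (on the tray's floor); z up, x across the tray, y along the row. 34 mm high, with the larger square pocket, 64 x 64 mm, open at the top, 30 mm deep (pocket floor 4 mm above the origin).
- square_holder: Holder of the square bottle: grey block 82 x 82 mm, one of four fixed in a row in the blue tray, 88 mm apart centre to centre, order changes. Origin: centre of its underside, 4 mm above the bench (on the tray's floor); z up, x across the tray, y along the row. 30 mm high, with the smaller square pocket, 52 x 52 mm, sides along x and y, open at the top, 26 mm deep (pocket floor 4 mm above the origin).
- vial_holder: Holder of the vial: grey block 82 x 82 mm, one of four fixed in a row in the blue tray, 88 mm apart centre to centre, order changes. Origin: centre of its underside, 4 mm above the bench (on the tray's floor); z up, x across the tray, y along the row. 32 mm high, with a close-fitting round bore in the middle, 28 mm diameter with a 2 mm chamfer at its mouth, 28 mm deep (bore floor 4 mm above the origin).
- pot_holder: Holder of the sample pot: grey block 82 x 82 mm, one of four fixed in a row in the blue tray, 88 mm apart centre to centre, order changes. Origin: centre of its underside, 4 mm above the bench (on the tray's floor); z up, x across the tray, y along the row. 18 mm high, with a wide shallow round pocket, 68 mm diameter, 14 mm deep (pocket floor 4 mm above the origin). The tray's rim stands 18 mm above the bench.
Not all that is in view belongs to the job. Leave any purple look-alike of the vial_holder alone. Leave any yellow look-alike of the bottle_holder alone.

How it is judged:
By the outcome, as a careful person would: the job done as asked, in the order asked, and still so for the second after the job is handed in, with the robot touching nothing.
It also fails if it takes over 106 s, if anything falls off the work surface, if the arm or the gripper's body presses on something with over 40 N, if the wrist force passes 120 N, or if a joint passes its speed limit or range.

## Working session

There is one attempt and no reset: what is moved stays moved. The work goes in short steps, Python scripts to look and compute and a tool call to move; the robot and the scene stay as the last step left them, time stands still between calls to the robot, and variables do not carry over. Pictures are saved under pics/ and viewed, and the job is handed in when it is done.

Besides the shell and the picture viewer there is one more tool, called after "Request:" as a command line: name --argument value ..., lists and objects as JSON in quotes. step_arm: Moves the arm, as the interface text tells. Its arguments: {"type":"object","properties":{"commands":{"type":"string"},"jaw":{"type":"number"},"grip_force":{"type":"number"}},"required":["commands"]}

```bash
mkdir -p pics
cat > h.py <<'E'
from station import *
import numpy as np, cv2
def save(p,n): cv2.imwrite('pics/'+n+'.png',cv2.cvtColor(p['frame'],cv2.COLOR_RGB2BGR))
def f(p): return p['frame'].shape[0]/2/np.tan(np.radians(p['fovy'])/2)
def pose(p,st=None):
    # returns R (world from cam), C
    if 'rvec' in p:
        R=cv2.Rodrigues(np.array(p['rvec'],float))[0]; t=np.array(p['tvec'],float).ravel()
        return R.T,-R.T@t
    from scipy.spatial.transform import Rotation as Ro
    T=np.array(p['tool_from_camera']); Rt=Ro.from_euler('xyz',st['ee_rot']).as_matrix()
    return Rt@T[:3,:3], Rt@T[:3,3]+np.array(st['eef_pos'])
def ray(p,px,z,st=None):
    R,C=pose(p,st); d=R@np.array([(px[0]-p['cx'])/f(p),(px[1]-p['cy'])/f(p),1.])
    return C+d*(z-C[2])/d[2]
def proj(p,X,st=None):
    R,C=pose(p,st); c=R.T@(np.array(X)-C); return np.array([p['cx']+f(p)*c[0]/c[2],p['cy']+f(p)*c[1]/c[2]])
E
python3 - <<'E'
from h import *
st=get_state();print(st)
for n in ['top','scene']:
    p=grab_frame(n);save(p,n+'0');print(n,p['fovy'],p['cx'],p['cy'],pose(p))
    for k in ['amber_bottle_center','square_bottle_center','vial_center','sample_pot_center','teat_bottle_center','open_vial_center','bottle_holder','square_holder','vial_holder','pot_holder']:
        print(k,[(np.round(d['pixel']).tolist(),round(d['conf'],2),np.round(ray(p,d['pixel'],.04)[:2],3).tolist()) for d in recognise(p,k)[:4]])
E
```

```text
{'t': 0.0, 'q': array([ 1.50610636e+00,  3.59360403e-01,  1.10457821e-02, -3.38209031e-04,
       -1.22409227e+00, -2.88125143e-01]), 'qd': array([-0.00038388,  0.00175135, -0.00061116,  0.00032595, -0.0001588 ,
        0.00017702]), 'joint_efforts': array([ 2.96361559e-04, -5.82723570e+01,  2.93050611e+01,  6.99729413e+00,
        7.00452380e-03, -1.61287462e-04]), 'eef_pos': array([0.23309502, 0.6329934 , 0.25063624]), 'ee_rot': array([ 3.13995813e+00, -1.52859684e-04, -3.52930163e-01]), 'force': array([ 0.24893175,  0.2553391 , -0.86641367]), 'moment': array([-0.00633453, -0.00982019, -0.01323041]), 'width': 0.08753256271588215}
top 57.05976308779838 277.20033357923853 208.43676268526437 (array([[ 0.02167196, -0.98388979,  0.17745762],
       [-0.9997611 , -0.02183212,  0.00105028],
       [ 0.00284092, -0.17743799, -0.98412788]]), array([0.399728  , 0.03456281, 0.97634458]))
amber_bottle_center [([295.0, 271.0], 0.52, [0.417, -0.011])]
square_bottle_center [([421.0, 269.0], 0.78, [0.428, -0.312])]
vial_center [([130.0, 201.0], 0.52, [0.58, 0.398])]
sample_pot_center [([361.0, 264
[... 889 characters left out ...]
0], 0.95, [0.579, 0.393])]
sample_pot_center [([226.0, 163.0], 0.8, [0.445, -0.174]), ([213.0, 223.0], 0.69, [0.622, -0.124]), ([281.0, 263.0], 0.36, [0.667, 0.046])]
teat_bottle_center [([433.0, 210.0], 0.77, [0.426, 0.317])]
open_vial_center [([352.0, 190.0], 0.76, [0.426, 0.135])]
bottle_holder [([215.0, 224.0], 0.96, [0.623, -0.119]), ([240.0, 125.0], 0.8, [0.297, -0.201])]
square_holder [([321.0, 281.0], 0.96, [0.679, 0.132]), ([353.0, 192.0], 0.18, [0.431, 0.138])]
vial_holder [([245.0, 241.0], 0.88, [0.642, -0.042]), ([245.0, 352.0], 0.88, [0.852, 0.049]), ([111.0, 238.0], 0.63, [0.729, -0.303])]
pot_holder [([282.0, 262.0], 0.7, [0.664, 0.048]), ([435.0, 213.0], 0.47, [0.433, 0.32])]
```

View pics/top0.png

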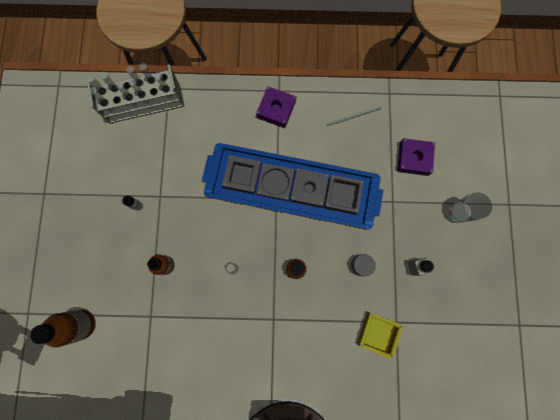

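View pics/scene0.png

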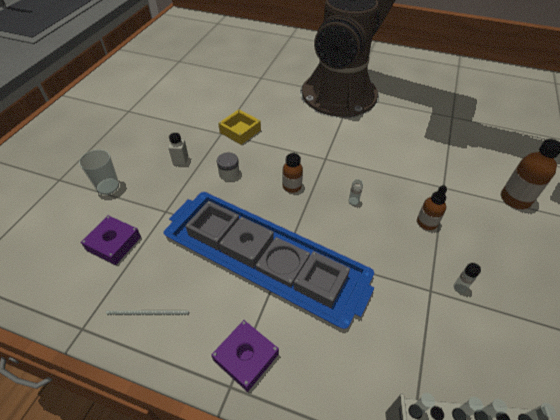

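Run:
```python
import cv2
t=cv2.imread('pics/top0.png');s=cv2.imread('pics/scene0.png')
cv2.imwrite('pics/topz.png',cv2.resize(t[135:235,195:390],None,fx=4,fy=4,interpolation=cv2.INTER_CUBIC))
def c(im,x,y,w=22): return cv2.resize(im[y-w:y+w,x-w:x+w],(264,264),interpolation=cv2.INTER_CUBIC)
import numpy as np
a=np.hstack([c(t,295,268),c(t,424,267),c(t,131,202)]);b=np.hstack([c(t,363,265),c(t,160,265),c(t,231,268)])
cv2.imwrite('pics/topo.png',np.vstack([a,b]))
```

```text
(no output)
```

View pics/topz.png

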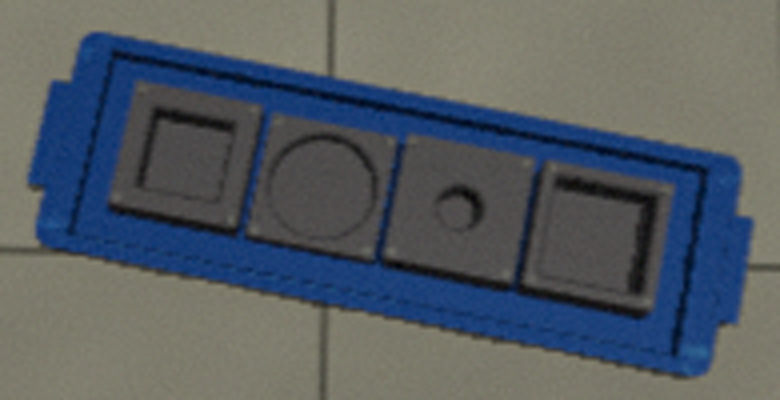

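View pics/topo.png

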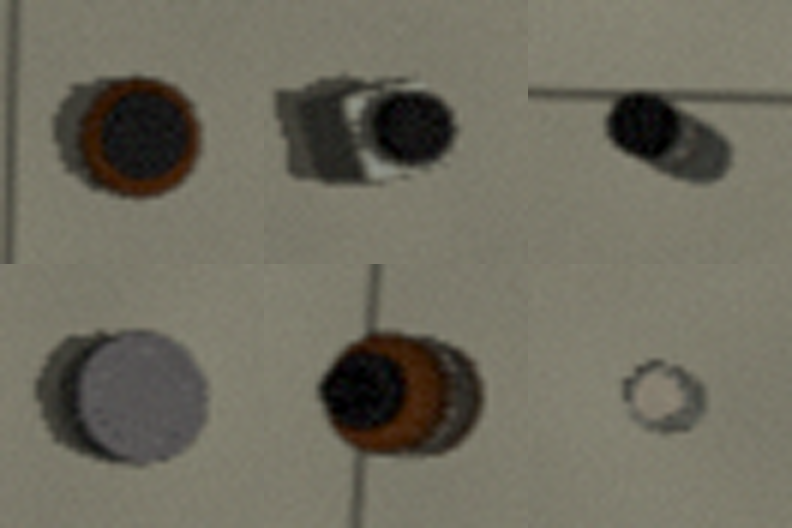

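Run:
```python
from h import *
p=grab_frame('top')
for n,px,z in [('amber',(296.2,267.8),.096),('square',(426.2,265.7),.083),('vial',(127.7,200.3),.078),('pot',(364.3,264.7),.05),('open',(230,266),.066),('teat',(153,264),.12)]:
    print(n,np.round(ray(p,px,z),4))
P=np.array([ray(p,np.array(px)-.4,z)[:2] for px,z in [((241.7,174.1),.034),((275.8,181.8),.022),((309.7,187.8),.036),((344.3,193.9),.038)]])
print(P,np.diff(P,axis=0),np.linalg.norm(np.diff(P,axis=0),axis=1))
s=np.array([-1.5,-.5,.5,1.5])*.088
m=P.mean(0); d=((P-m)*s[:,None]).sum(0); d/=np.linalg.norm(d)
print('fit',m+s[:,None]*d, np.degrees(np.arctan2(d[1],d[0])), P-(m+s[:,None]*d))
w=grab_frame('wrist');save(w,'w0');print(w['tool_from_camera'],w['fovy'],w['cx'],w['cy'])
```

```text
amber [ 0.4235 -0.0103  0.096 ]
square [ 0.4351 -0.3087  0.083 ]
vial [0.5734 0.3901 0.078 ]
pot [ 0.4356 -0.1743  0.05  ]
open [0.4251 0.1426 0.066 ]
teat [0.4243 0.3052 0.12  ]
[[ 0.65653613  0.12790556]
 [ 0.64154445  0.04167114]
 [ 0.62446915 -0.04346357]
 [ 0.61034555 -0.12945073]] [[-0.01499167 -0.08623442]
 [-0.0170753  -0.08513471]
 [-0.0141236  -0.08598716]] [0.08752786 0.08683021 0.08713936]
fit [[ 0.65680617  0.12904198]
 [ 0.6410846   0.04245773]
 [ 0.62536304 -0.04412652]
 [ 0.60964147 -0.13071077]] -100.29137705018596 [[-0.00027004 -0.00113641]
 [ 0.00045985 -0.00078658]
 [-0.00089388  0.00066295]
 [ 0.00070408  0.00126004]]
[[-3.10320014e-04 -9.62935265e-01 -2.69732422e-01  7.39317602e-02]
 [ 9.99999951e-01 -3.07930919e-04 -5.11709271e-05  6.49299908e-04]
 [-3.37846624e-05 -2.69732425e-01  9.62935313e-01 -1.32038372e-01]
 [ 0.00000000e+00  0.00000000e+00  0.00000000e+00  1.00000000e+00]] 70.32743417518112 276.4074475478406 211.18990081969875
```

View pics/w0.png

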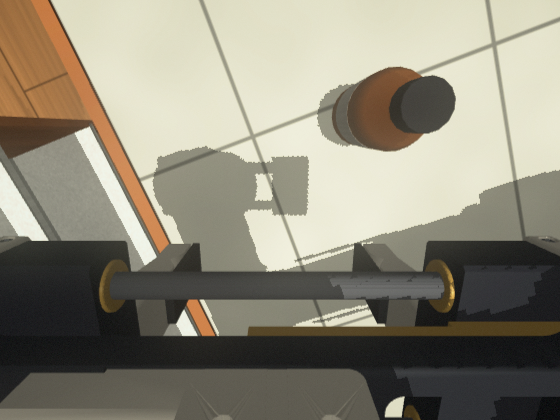

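```bash
cat >> h.py <<'E'
from scipy.spatial.transform import Rotation as Ro
def plan(target,yaw=None,vmax=60,wmax=.18,n=None):
    st=get_state(); R=Ro.from_euler('xyz',st['ee_rot']); p=np.array(st['eef_pos'])
    y0=st['ee_rot'][2]
    Rt=Ro.from_euler('xyz',[np.pi,0,y0 if yaw is None else yaw])
    d=np.array(target)-p; rv=(R.inv()*Rt).as_rotvec(); th=np.linalg.norm(rv)
    if n is None: n=int(max(np.ceil(np.linalg.norm(d)*1000/vmax),np.ceil(th/wmax),1))
    T=Ro.from_rotvec(rv/n); cur=R; rows=[]
    for i in range(n):
        s=cur.inv().apply(d/n)*1000; rows.append(' '.join(f'{x:.1f}' for x in s)+' '+' '.join(f'{x:.4f}' for x in rv/n)); cur=cur*T
    print('n',n,'dist',np.round(d*1000,1),'| tool total',np.round(R.inv().apply(d)*1000,1),'rot',np.round(rv,4)); 
    if th/n>.005:
        for i in range(0,n,8): print('; '.join(rows[i:i+8]))
    else: print('row:',rows[0])
E
python3 -c "
from h import *
plan([.44,.09,.25],-1.75)"
```

```text
n 10 dist [ 206.8 -543.4   -1.6] | tool total [381.8 438.5   1.5] rot [-0.      0.      1.3973]
38.2 43.9 0.2 -0.0000 0.0000 0.1397; 43.9 38.1 0.2 -0.0000 0.0000 0.1397; 48.8 31.6 0.2 -0.0000 0.0000 0.1397; 52.7 24.5 0.2 -0.0000 0.0000 0.1397; 55.6 16.9 0.2 -0.0000 0.0000 0.1397; 57.4 9.0 0.2 -0.0000 0.0000 0.1397; 58.1 0.9 0.2 -0.0000 0.0000 0.1397; 57.7 -7.2 0.2 -0.0000 0.0000 0.1397
56.1 -15.1 0.2 -0.0000 0.0000 0.1397; 53.5 -22.8 0.2 -0.0000 0.0000 0.1397
```

Request:
step_arm --commands "38 44 0 0 0 0.14; 44 38 0 0 0 0.14; 49 32 0 0 0 0.14; 53 24 0 0 0 0.14; 56 17 0 0 0 0.14; 57 9 0 0 0 0.14; 58 1 0 0 0 0.14; 58 -7 0 0 0 0.14"

```text
t: 2.2
eef_pos: [0.3988, 0.1964, 0.252]
ee_rot: [-3.141, 0.001, -1.477]
force: [1.0, 0.1, -0.3]
width: 0.0877
```

Request:
step_arm --commands "56 -15 0 0 0 0.14; 54 -23 0 0 0 0.14; 0 0 0 0 0 0; 0 0 0 0 0 0" --jaw 80

```text
t: 2.7
eef_pos: [0.4396, 0.0886, 0.2517]
ee_rot: [-3.141, 0.0, -1.753]
force: [0.3, 0.1, -0.1]
width: 0.0803
```

Run:
```python
from h import *
st=get_state();print(st['t'],st['eef_pos'],st['ee_rot'],st['q'],st['force'])
w=grab_frame('wrist');save(w,'w1')
for n,X in [('amb',(.4235,-.0103,.096)),('bh',(.6096,-.1307,.038)),('vh',(.6254,-.0441,.036)),('ph',(.6411,.0425,.022)),('pot',(.4356,-.1743,.05))]: print(n,proj(w,X,st))
```

```text
2.7 [0.43962972 0.0886361  0.25168743] [-3.14135255e+00  3.75355936e-04 -1.75344674e+00] [ 6.40793815e-01 -2.51354165e-02 -4.60374595e-01 -8.71590871e-05
 -1.13511863e+00 -8.23407506e-01] [ 0.31445965  0.11217801 -0.05218523]
amb [275.37833266  96.98929386]
bh [73.72137649 13.9316951 ]
vh [ 89.73865777 105.78914277]
ph [108.97531908 182.5453238 ]
pot [229.48344373 -84.3435817 ]
```

View pics/w1.png

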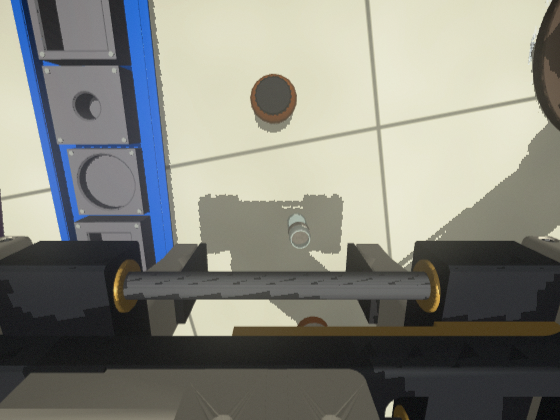

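Run:
```python
from h import *
st=get_state()
w=grab_frame('wrist')
print(ray(w,(273,95.5),.096,st), ray(w,(88.5,105),.036,st))
hsv=cv2.cvtColor(w['frame'],cv2.COLOR_RGB2HSV)
c=cv2.resize(w['frame'][60:135,235:310],(600,600),interpolation=cv2.INTER_CUBIC)[:,:,::-1];cv2.imwrite('pics/w1z.png',c)
plan([.4240,-.0105,.12],-1.75)
```

```text
[ 0.42540048 -0.01132183  0.096     ] [ 0.62650897 -0.04422711  0.036     ]
n 3 dist [ -15.4 -100.2 -131.7] | tool total [101.3  -2.8 131.6] rot [-0.0002  0.0003 -0.0011]
row: 33.8 -0.9 43.9 -0.0001 0.0001 -0.0004
```

View pics/w1z.png

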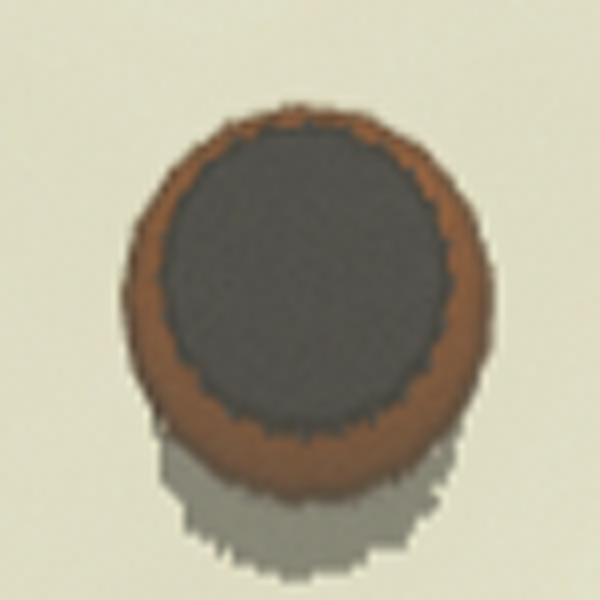

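Request:
step_arm --commands "51 -2 15 0 0 0; 51 -2 25 0 0 0; 0 0 50 0 0 0; 0 0 50 0 0 0; 0 0 30 0 0 0; 0 0 20 0 0 0; 0 0 0 0 0 0" --grip_force 20

```text
t: 3.68
eef_pos: [0.4242, -0.0114, 0.0605]
ee_rot: [3.139, -0.002, -1.75]
force: [-0.0, -0.2, 0.4]
width: 0.0803
```

Request:
step_arm --commands "0 0 0 0 0 0; 0 0 0 0 0 0; 0 0 0 0 0 0; 0 0 0 0 0 0; 0 0 0 0 0 0" --jaw 40

```text
t: 4.3
eef_pos: [0.4252, -0.0121, 0.062]
ee_rot: [-3.141, 0.0, -1.753]
force: [-2.4, 1.1, 6.9]
width: 0.0474
```

Request:
step_arm --commands "0 0 -15 0 0 0; 0 0 -40 0 0 0; 0 0 -50 0 0 0; 0 0 -50 0 0 0; 0 0 0 0 0 0"

```text
t: 4.92
eef_pos: [0.427, -0.0117, 0.2202]
ee_rot: [-3.135, 0.004, -1.753]
force: [0.3, -0.0, -2.6]
width: 0.0473
```

Run:
```python
from h import *
st=get_state();print(st['force'],st['width'])
plan([.635,-.03,.22],-1.7504)
```

```text
[ 0.26166673 -0.01261547 -2.61157846] 0.04729529869804678
n 4 dist [ 2.08e+02 -1.83e+01 -2.00e-01] | tool total [ -19.6 -207.9    1.6] rot [-0.0066  0.0038 -0.0022]
row: -4.9 -52.0 0.4 -0.0017 0.0009 -0.0005
```

Request:
step_arm --commands "-5 -42 0 0 0 0; -5 -52 0 0 0 0; -5 -52 0 0 0 0; -5 -42 0 0 0 0; 0 -20 0 0 0 0; 0 0 0 0 0 0; 0 0 0 0 0 0"

```text
t: 5.8
eef_pos: [0.6321, -0.0303, 0.2152]
ee_rot: [3.139, -0.001, -1.753]
force: [-0.3, -0.4, -2.0]
width: 0.0471
```

Run:
```python
from h import *
st=get_state();print(st['t'],st['eef_pos'],st['ee_rot'])
w=grab_frame('wrist');save(w,'w2')
for n,X in [('bh',(.6096,-.1307,.038)),('vh',(.6254,-.0441,.036)),('ph',(.6411,.0425,.022))]: print(n,proj(w,X,st))
```

```text
5.8 [ 0.63214913 -0.03026766  0.21520788] [ 3.13934429e+00 -5.57984839e-04 -1.75325921e+00]
bh [281.21164689  96.49403889]
vh [281.00872062 185.3837709 ]
ph [280.74168764 256.58744845]
```

View pics/w2.png

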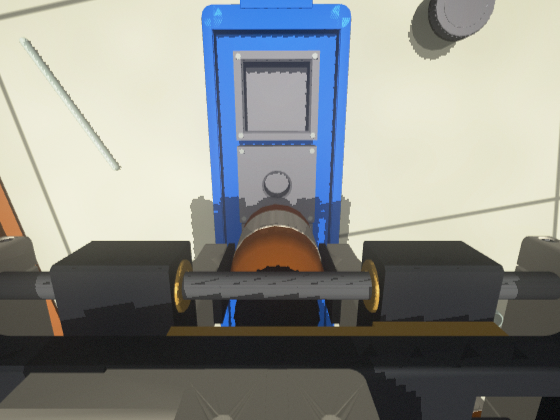

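Run:
```python
from h import *
st=get_state();print(st['t'],st['eef_pos'],st['ee_rot'],st['qd'])
w=grab_frame('wrist');save(w,'w3')
a=ray(w,(277.8,96.3),.038,st); b=ray(w,(277,183.5),.036,st); print(a,b,np.degrees(np.arctan2(*(b-a)[1::-1])),np.linalg.norm(b-a))
im=w['frame'][40:220,195:355]; cv2.imwrite('pics/w3z.png',cv2.resize(im,None,fx=3.3,fy=3.3,interpolation=cv2.INTER_CUBIC)[:,:,::-1])
```

```text
5.85 [ 0.63219069 -0.0301595   0.21581994] [ 3.14023584e+00 -2.69542445e-04 -1.75296878e+00] [ 0.00230355 -0.01476622  0.00281906  0.00423361 -0.00162144  0.00050507]
[ 0.61305233 -0.13140682  0.038     ] [ 0.62943563 -0.0466208   0.036     ] 79.06345895598288 0.08637755538370429
```

View pics/w3z.png

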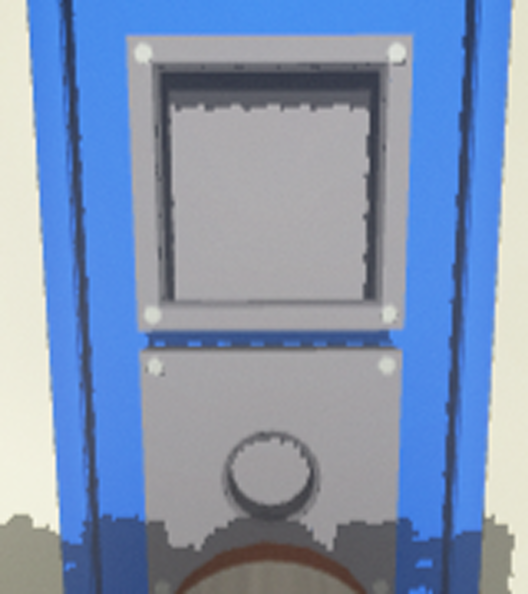

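Run:
```python
from h import *
plan([.612,-.131,.12],-1.7504)
```

```text
n 3 dist [ -20.3 -100.9  -96.3] | tool total [102.9   1.6  96.3] rot [ 0.0007 -0.     -0.0024]
row: 34.3 0.5 32.1 0.0002 -0.0000 -0.0008
```

Request:
step_arm --commands "30 0 0 0 0 0; 43 1 16 0 0 0; 30 1 30 0 0 0; 0 0 30 0 0 0; 0 0 20 0 0 0; 0 0 0 0 0 0; 0 0 0 0 0 0"

```text
t: 6.78
eef_pos: [0.6131, -0.1309, 0.1219]
ee_rot: [-3.14, 0.0, -1.752]
force: [1.5, 0.1, -1.6]
width: 0.0476
```

Request:
step_arm --commands "0 0 16 0 0 0; 0 0 16 0 0 0; 0 0 10 0 0 0; 0 0 4 0 0 0; 0 0 2 0 0 0; 0 0 0 0 0 0; 0 0 0 0 0 0"

```text
t: 7.65
eef_pos: [0.6129, -0.1311, 0.073]
ee_rot: [-3.141, 0.0, -1.753]
force: [-0.4, -0.2, -1.1]
width: 0.0473
```

Request:
step_arm --commands "0 0 1 0 0 0; 0 0 1 0 0 0; 0 0 0.5 0 0 0; 0 0 0.5 0 0 0; 0 0 0 0 0 0"

```text
t: 8.28
eef_pos: [0.6126, -0.1311, 0.0701]
ee_rot: [-3.141, -0.0, -1.753]
force: [-2.3, 0.7, 4.4]
width: 0.0475
```

Request:
step_arm --commands "0 0 0 0 0 0; 0 0 0 0 0 0; 0 0 0 0 0 0" --jaw 64

```text
t: 8.65
eef_pos: [0.6127, -0.1311, 0.0694]
ee_rot: [-3.142, -0.0, -1.753]
force: [0.2, -1.0, 0.0]
width: 0.0636
```

Request:
step_arm --commands "0 0 -30 0 0 0; 0 0 -50 0 0 0; 0 0 -50 0 0 0; 0 0 -50 0 0 0; 0 0 0 0 0 0"

```text
t: 9.28
eef_pos: [0.6148, -0.1313, 0.2546]
ee_rot: [-3.133, 0.001, -1.752]
force: [0.2, 0.9, -0.3]
width: 0.0639
```

Run:
```python
from h import *
st=get_state();print(st['force'],st['width'])
p=grab_frame('top');save(p,'top1')
plan([.4351,-.3087+.10,.25],-1.7504)
```

```text
[ 0.22744999  0.88348987 -0.31415796] 0.06387841424974978
n 4 dist [-178.4  -77.7   -1.8] | tool total [108.7 161.4   1. ] rot [-0.0043  0.0011 -0.0024]
row: 27.2 40.4 0.2 -0.0011 0.0003 -0.0006
```

View pics/top1.png

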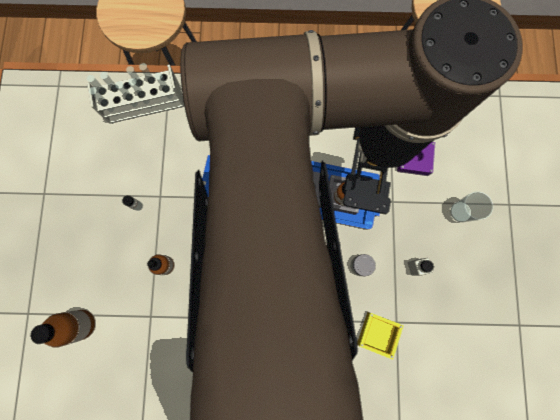

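Request:
step_arm --commands "22 35 0 0 0 0; 32 46 0 0 0 0; 32 46 0 0 0 0; 22 34 0 0 0 0; 0 0 0 0 0 0; 0 0 0 0 0 0; 0 0 0 0 0 0" --jaw 65

```text
t: 10.2
eef_pos: [0.4353, -0.2079, 0.249]
ee_rot: [3.141, -0.0, -1.752]
force: [0.1, 0.6, 0.4]
width: 0.0648
```

Run:
```python
from h import *
st=get_state();print(st['t'],st['eef_pos'],st['ee_rot'])
w=grab_frame('wrist');save(w,'w4')
u=proj(w,(.4351,-.3087,.083),st); print(u)
x,y=[int(round(v)) for v in u]; y=max(y,45); im=w['frame'][y-45:y+65,x-55:x+55]; cv2.imwrite('pics/w4z.png',cv2.resize(im,(590,590),interpolation=cv2.INTER_CUBIC)[:,:,::-1]); print(x-55,y-45)
```

```text
10.2 [ 0.4353085  -0.20788669  0.24900741] [ 3.14070855e+00 -7.17950714e-05 -1.75238163e+00]
[258.29618469  99.34119168]
203 54
```

View pics/w4.png

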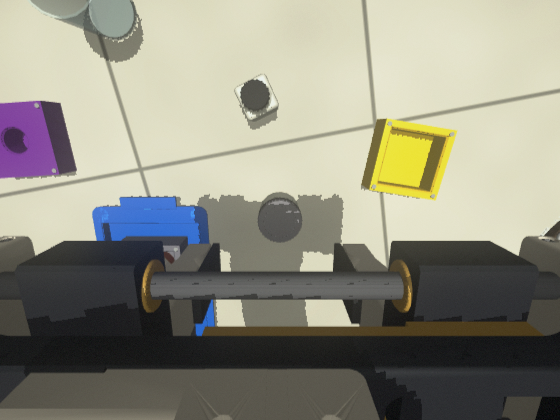

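View pics/w4z.png

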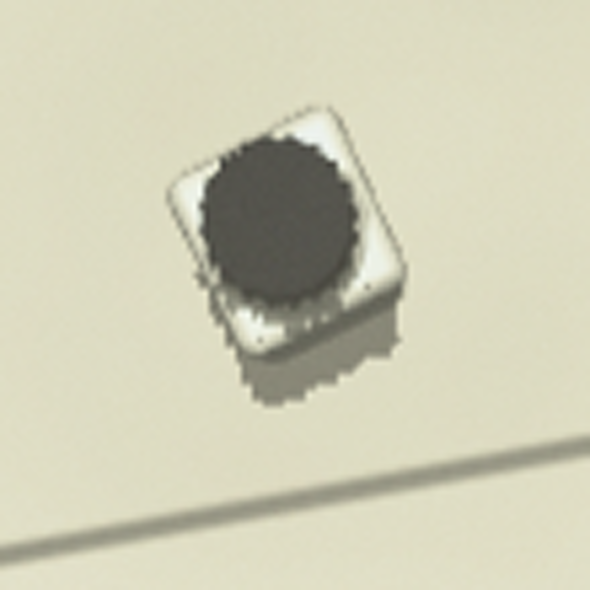

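Run:
```python
from h import *
st=get_state()
w=grab_frame('wrist')
g=lambda x,y,z=.06: ray(w,(203+x/5.364-.4,54+y/5.364-.4),z,st)[:2]
for a,b in [((180,178),(310,108)),((335,120),(403,262)),((170,200),(240,345)),((265,352),(400,282))]:
    d=g(*b)-g(*a); print(np.degrees(np.arctan2(d[1],d[0]))%90)
print('cap',g(279,218,.083))
print('edges mid', (g(250,140)+g(327,318))/2, (g(205,272)+g(369,190))/2)
print('pot',ray(w,(279.5,216.5),.05,st))
print('yaw mod90',np.degrees(st['ee_rot'][2])%90)
```

```text
15.79074449321348
16.582994379371442
15.195355068684194
15.711648478270206
cap [ 0.43756103 -0.31366882]
edges mid [ 0.43721182 -0.313797  ] [ 0.43772173 -0.3137096 ]
pot [ 0.43727142 -0.18226618  0.05      ]
yaw mod90 79.60433331557769
```

Run:
```python
from h import *
plan([.433,-.295,.25],-1.295,n=4)
```

```text
n 4 dist [ -2.3 -87.1   1. ] | tool total [ 86.1 -13.5  -1. ] rot [ 1.000e-03  1.000e-04 -4.572e-01]
21.5 -3.4 -0.2 0.0003 0.0000 -0.1143; 21.8 -0.9 -0.2 0.0003 0.0000 -0.1143; 21.7 1.6 -0.2 0.0003 0.0000 -0.1143; 21.4 4.1 -0.2 0.0003 0.0000 -0.1143
```

Request:
step_arm --commands "21.5 -3.5 0 0 0 -0.114; 22 -1 0 0 0 -0.114; 22 1.5 0 0 0 -0.114; 21.5 4 0 0 0 -0.115; 0 0 0 0 0 0; 0 0 0 0 0 0; 0 0 0 0 0 0"

```text
t: 11.18
eef_pos: [0.4329, -0.2953, 0.2495]
ee_rot: [3.142, 0.0, -1.296]
force: [0.2, 0.3, -0.5]
width: 0.0648
```

Run:
```python
from h import *
st=get_state();print(st['t'],st['eef_pos'],st['ee_rot'])
w=grab_frame('wrist');save(w,'w5')
u=proj(w,(.4375,-.3137,.083),st); print(u)
x,y=[int(round(v)) for v in u]; im=w['frame'][y-55:y+55,x-55:x+55]; cv2.imwrite('pics/w5z.png',cv2.resize(im,(550,550),interpolation=cv2.INTER_CUBIC)[:,:,::-1]); print(x-55,y-55)
```

```text
11.175 [ 0.43288278 -0.2952629   0.24953027] [ 3.14158006e+00  1.24427241e-04 -1.29613123e+00]
[277.60146494 183.93362238]
223 129
```

View pics/w5z.png

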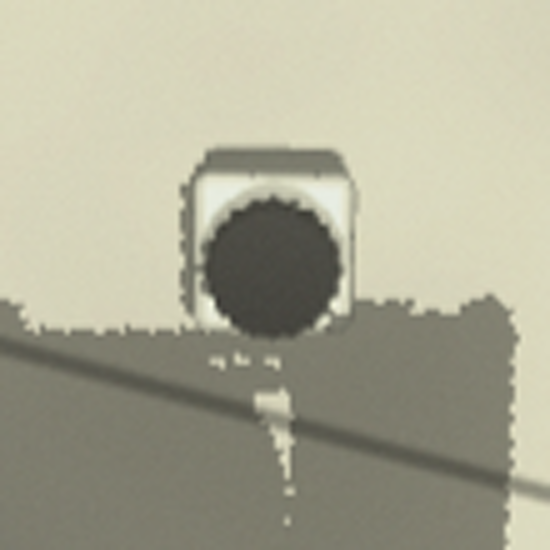

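Run:
```python
from h import *
st=get_state()
w=grab_frame('wrist')
a=ray(w,(277.2,182.),.083,st);print(a)
plan([a[0],a[1],.06],-1.2955)
```

```text
[ 0.43842898 -0.31554452  0.083     ]
n 4 dist [   5.5  -20.2 -189.7] | tool total [ 20.9   0.2 189.7] rot [-0.0002 -0.0001 -0.0002]
row: 5.2 0.0 47.4 -0.0001 -0.0000 -0.0000
```

Request:
step_arm --commands "20.5 0 30 0 0 0; 0 0 50 0 0 0; 0 0 50 0 0 0; 0 0 40 0 0 0; 0 0 22 0 0 0; 0 0 0 0 0 0; 0 0 0 0 0 0"

```text
t: 12.15
eef_pos: [0.4391, -0.3157, 0.0586]
ee_rot: [-3.141, -0.001, -1.295]
force: [0.3, -0.0, 0.8]
width: 0.065
```

Request:
step_arm --commands "0 0 0 0 0 0; 0 0 0 0 0 0; 0 0 0 0 0 0; 0 0 0 0 0 0; 0 0 0 0 0 0" --jaw 28

```text
t: 12.78
eef_pos: [0.4384, -0.3157, 0.0579]
ee_rot: [-3.141, -0.0, -1.296]
force: [0.0, 1.4, 6.0]
width: 0.0358
```

Request:
step_arm --commands "0 0 -15 0 0 0; 0 0 -40 0 0 0; 0 0 -50 0 0 0; 0 0 -55 0 0 0; 0 0 0 0 0 0"

```text
t: 13.4
eef_pos: [0.4405, -0.3167, 0.2233]
ee_rot: [-3.134, -0.006, -1.295]
force: [0.5, 0.7, -1.9]
width: 0.0357
```

Run:
```python
from h import *
plan([.672,.215,.22],-1.7504,vmax=58)
```

```text
n 10 dist [231.5 531.7  -3.3] | tool total [-448.6 -367.4    3.4] rot [-0.0087 -0.004   0.4552]
-44.9 -36.7 0.3 -0.0009 -0.0004 0.0455; -46.5 -34.7 0.3 -0.0009 -0.0004 0.0455; -48.0 -32.5 0.3 -0.0009 -0.0004 0.0455; -49.4 -30.3 0.3 -0.0009 -0.0004 0.0455; -50.8 -28.0 0.3 -0.0009 -0.0004 0.0455; -52.0 -25.7 0.3 -0.0009 -0.0004 0.0455; -53.1 -23.3 0.3 -0.0009 -0.0004 0.0455; -54.1 -20.8 0.3 -0.0009 -0.0004 0.0455
-55.0 -18.4 0.3 -0.0009 -0.0004 0.0455; -55.8 -15.8 0.3 -0.0009 -0.0004 0.0455
```

Request:
step_arm --commands "-34 -28 0 0 0 0; -46 -35 0 0 0 0.057; -48 -33 0 0 0 0.057; -50 -31 0 0 0 0.057; -51 -28 0 0 0 0.057; -52 -26 0 0 0 0.057; -53 -23 0 0 0 0.057; -54 -21 0 0 0 0.057"

```text
t: 14.4
eef_pos: [0.6159, 0.1006, 0.2175]
ee_rot: [3.141, -0.0, -1.697]
force: [1.3, -0.9, -0.2]
width: 0.036
```

Request:
step_arm --commands "-53 -17 0 0 0 0.056; -35 -10 0 0 0 0; 0 0 0 0 0 0; 0 0 0 0 0 0; 0 0 0 0 0 0"

```text
t: 15.02
eef_pos: [0.6549, 0.181, 0.2177]
ee_rot: [3.141, -0.0, -1.752]
force: [0.7, -0.3, -1.1]
width: 0.0359
```

Run:
```python
from h import *
st=get_state();print(st['t'],st['eef_pos'],st['ee_rot'],st['force'])
w=grab_frame('wrist');save(w,'w6')
for n,X in [('sh',(.6568,.1290,.034)),('ph',(.6411,.0425,.022))]: print(n,proj(w,X,st))
im=w['frame'][40:220,180:380]; cv2.imwrite('pics/w6z.png',cv2.resize(im,None,fx=3.3,fy=3.3,interpolation=cv2.INTER_CUBIC)[:,:,::-1])
```

```text
15.025 [0.65494138 0.18098961 0.21774206] [ 3.14140141e+00 -1.06934763e-04 -1.75163855e+00] [ 0.73993057 -0.33444725 -1.11334533]
sh [266.71393581 150.403187  ]
ph [266.16648993  60.04447664]
```

View pics/w6.png

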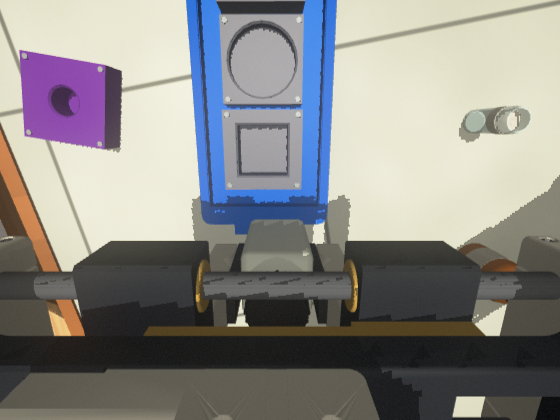

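View pics/w6z.png

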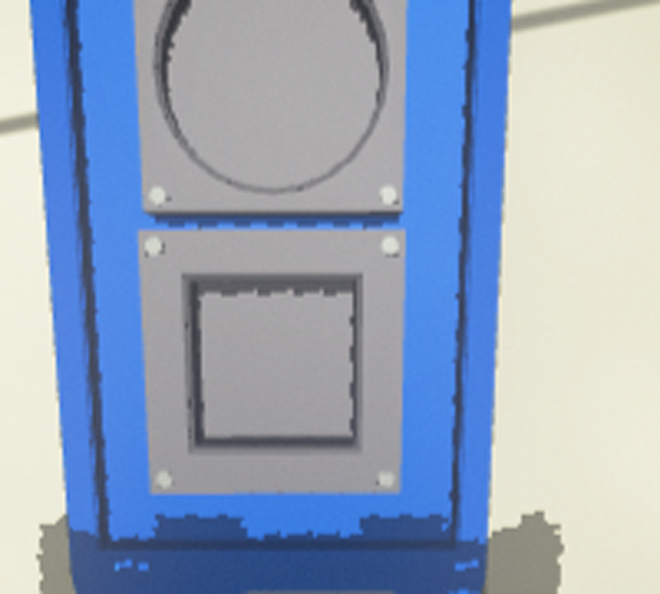

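Run:
```python
from h import *
st=get_state()
w=grab_frame('wrist')
g=lambda x,y: ray(w,(180+x/3.3-.4,40+y/3.3-.4),.034,st)
c=[g(153,246),g(390,246),g(386,479),g(164,479)]
for i in range(4):
    d=c[(i+1)%4]-c[i]; print(np.linalg.norm(d),np.degrees(np.arctan2(d[1],d[0])))
a=np.mean(c,0);print(a, g(273.3,366.3))
plan([a[0],a[1],.12],-1.7504)
```

```text
0.07244397504223228 169.61433654485884
0.07216966393246016 79.6840953574225
0.0722401397955614 -10.396524032478311
0.07215650675320061 -100.15403516821884
[0.66140997 0.12834733 0.034     ] [0.66142418 0.12839414 0.034     ]
n 2 dist [  6.3 -52.7 -98. ] | tool total [ 50.7 -15.6  98. ] rot [-0.0003  0.0003 -0.0014]
row: 25.4 -7.8 49.0 -0.0002 0.0002 -0.0007
```

Request:
step_arm --commands "25 -8 10 0 0 0; 25.5 -7.5 30 0 0 0; 0 0 40 0 0 0; 0 0 20 0 0 0; 0 0 0 0 0 0; 0 0 0 0 0 0"

```text
t: 15.88
eef_pos: [0.6622, 0.129, 0.1186]
ee_rot: [-3.14, 0.0, -1.751]
force: [0.8, 0.4, -0.5]
width: 0.0358
```

Run:
```python
from h import *
st=get_state();print(st['t'],st['eef_pos'],st['ee_rot'],st['force'])
w=grab_frame('wrist');save(w,'w7');p=grab_frame('scene');
im=p['frame'][200:320,230:400]; cv2.imwrite('pics/s7z.png',cv2.resize(im,None,fx=4,fy=4,interpolation=cv2.INTER_CUBIC)[:,:,::-1])
```

```text
15.875 [0.6621744  0.12902091 0.1186321 ] [-3.14034573e+00  4.03606117e-04 -1.75104059e+00] [ 0.84704357  0.36790786 -0.4534564 ]
```

View pics/w7.png

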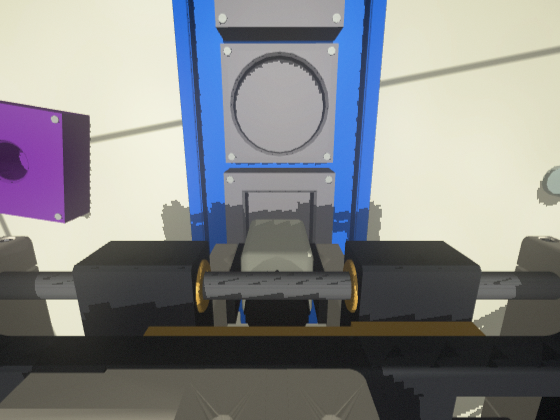

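View pics/s7z.png

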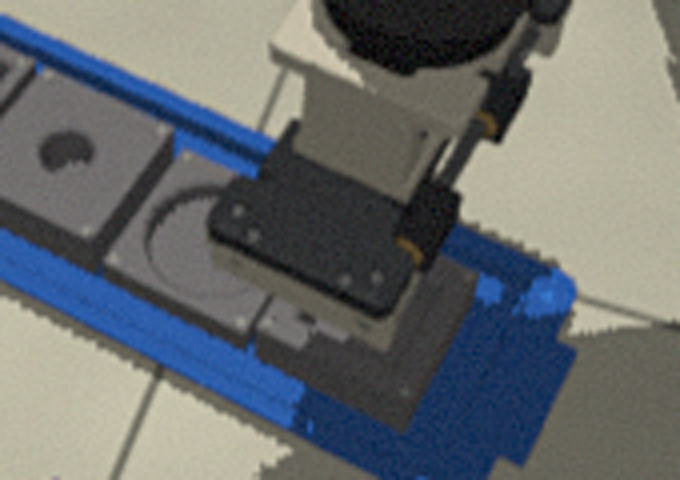

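Request:
step_arm --commands "0 0 16 0 0 0; 0 0 16 0 0 0; 0 0 11 0 0 0; 0 0 4 0 0 0; 0 0 2 0 0 0; 0 0 0 0 0 0; 0 0 0 0 0 0"

```text
t: 16.85
eef_pos: [0.6618, 0.1297, 0.0691]
ee_rot: [-3.141, 0.0, -1.751]
force: [0.4, -0.1, -0.5]
width: 0.0359
```

Request:
step_arm --commands "0 0 1 0 0 0; 0 0 1 0 0 0; 0 0 0.5 0 0 0; 0 0 0 0 0 0; 0 0 0 0 0 0"

```text
t: 17.48
eef_pos: [0.6615, 0.1295, 0.066]
ee_rot: [3.142, -0.0, -1.751]
force: [0.3, -0.3, -0.4]
width: 0.0358
```

Request:
step_arm --commands "0 0 0.5 0 0 0; 0 0 0.5 0 0 0; 0 0 0 0 0 0; 0 0 0 0 0 0"

```text
t: 17.98
eef_pos: [0.6615, 0.1295, 0.0659]
ee_rot: [-3.141, 0.0, -1.751]
force: [-2.8, -0.3, 6.9]
width: 0.0358
```

Contact; release and go to view the vial.

Request:
step_arm --commands "0 0 0 0 0 0; 0 0 0 0 0 0; 0 0 0 0 0 0" --jaw 54

```text
t: 18.35
eef_pos: [0.6616, 0.1295, 0.0649]
ee_rot: [3.141, -0.0, -1.751]
force: [0.0, 0.0, 1.5]
width: 0.0534
```

Request:
step_arm --commands "0 0 -30 0 0 0; 0 0 -50 0 0 0; 0 0 -50 0 0 0; 0 0 -50 0 0 0; 0 0 0 0 0 0"

```text
t: 18.98
eef_pos: [0.6637, 0.1301, 0.2504]
ee_rot: [-3.134, 0.004, -1.75]
force: [0.7, -0.6, -1.2]
width: 0.0538
```

Run:
```python
from h import *
plan([.588,.44,.25],-1.7504,vmax=55)
```

```text
n 6 dist [-75.7 309.9  -0.4] | tool total [-291.4  129.8    0.7] rot [-0.0076  0.0042  0.0001]
row: -48.6 21.6 0.1 -0.0013 0.0007 0.0000
```

Request:
step_arm --commands "-38 16 0 0 0 0; -54 24 0 0 0 0; -54 25 0 0 0 0; -54 25 0 0 0 0; -54 24 0 0 0 0; -38 16 0 0 0 0; 0 0 0 0 0 0; 0 0 0 0 0 0"

```text
t: 19.98
eef_pos: [0.5857, 0.4397, 0.2441]
ee_rot: [3.141, -0.001, -1.75]
force: [0.1, 0.1, 0.2]
width: 0.0541
```

Run:
```python
from h import *
st=get_state();print(st['t'],st['eef_pos'],st['ee_rot'],st['q'])
w=grab_frame('wrist');save(w,'w8')
u=proj(w,(.5734,.3901,.078),st);print(u)
x,y=[int(round(v)) for v in u]; im=w['frame'][y-45:y+45,x-45:x+45]; cv2.imwrite('pics/w8z.png',cv2.resize(im,(540,540),interpolation=cv2.INTER_CUBIC)[:,:,::-1]); print(x-45,y-45)
```

```text
19.975 [0.58570085 0.43974204 0.24407012] [ 3.14084654e+00 -1.27303930e-03 -1.75049495e+00] [ 9.08941368e-01  4.57722629e-01  1.47898070e-01 -7.42642926e-05
 -1.26244565e+00 -1.08861788e+00]
[280.72774729 151.65229081]
236 107
```

View pics/w8.png

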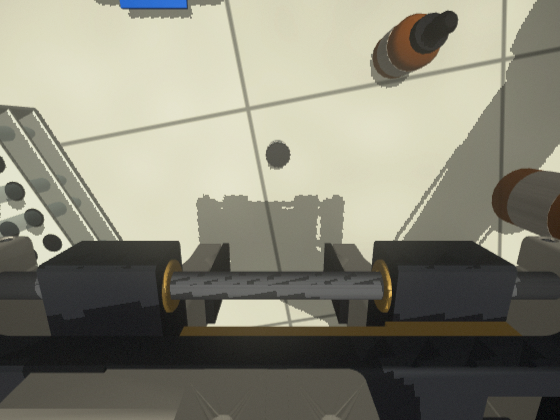

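View pics/w8z.png

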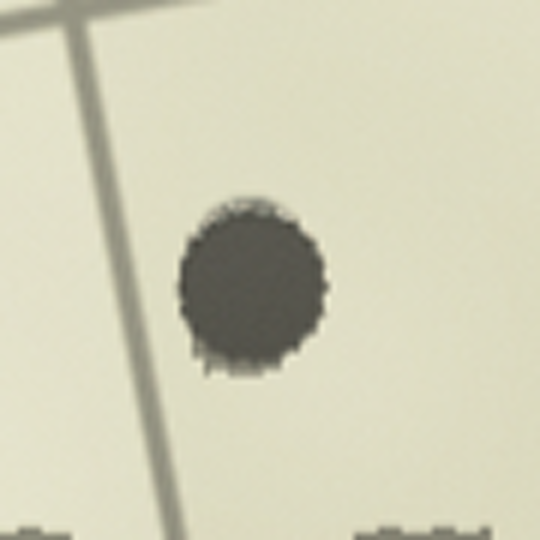

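Run:
```python
from h import *
st=get_state()
w=grab_frame('wrist')
a=ray(w,(277.8,154),.078,st);print(a)
plan([a[0],a[1],.056],-1.7504)
```

```text
[0.57697064 0.39141242 0.078     ]
n 4 dist [  -9.3  -47.5 -188.8] | tool total [ 48.3   0.5 188.8] rot [ 0.0002 -0.0005 -0.0015]
row: 12.1 0.1 47.2 0.0001 -0.0001 -0.0004
```

Request:
step_arm --commands "24 0 20 0 0 0; 24 0.5 30 0 0 0; 0 0 40 0 0 0; 0 0 40 0 0 0; 0 0 35 0 0 0; 0 0 22 0 0 0; 0 0 0 0 0 0; 0 0 0 0 0 0"

```text
t: 21.08
eef_pos: [0.5778, 0.3928, 0.0594]
ee_rot: [-3.14, 0.001, -1.751]
force: [0.5, 0.8, 0.7]
width: 0.0541
```

Request:
step_arm --commands "0 0 0 0 0 0; 0 0 0 0 0 0; 0 0 0 0 0 0; 0 0 0 0 0 0; 0 0 0 0 0 0; 0 0 0 0 0 0" --jaw 18 --grip_force 15

```text
t: 21.82
eef_pos: [0.5769, 0.3931, 0.0584]
ee_rot: [-3.141, 0.0, -1.751]
force: [-0.3, -0.8, 2.9]
width: 0.0253
```

Request:
step_arm --commands "0 0 -15 0 0 0; 0 0 -40 0 0 0; 0 0 -50 0 0 0; 0 0 -45 0 0 0; 0 0 0 0 0 0"

```text
t: 22.45
eef_pos: [0.5785, 0.3943, 0.214]
ee_rot: [-3.136, 0.007, -1.75]
force: [-0.0, 0.2, -0.6]
width: 0.0254
```

Run:
```python
from h import *
plan([.6386,.0025,.202],-1.7504,vmax=56)
```

```text
n 8 dist [  60.1 -391.8  -12. ] | tool total [ 374.9 -129.    10.1] rot [-0.0052  0.0069  0.0001]
row: 46.9 -16.1 1.3 -0.0007 0.0009 0.0000
```

Request:
step_arm --commands "35 -12 0 0 0 0; 50 -17 0 0 0 0; 55 -19 0 0 0 0; 55 -19 0 0 0 0; 55 -19 0 0 0 0; 50 -17 3 0 0 0; 45 -16 4 0 0 0; 30 -10 2 0 0 0"

```text
t: 23.45
eef_pos: [0.6361, -0.0014, 0.1985]
ee_rot: [3.14, -0.0, -1.752]
force: [-0.1, -0.6, -1.0]
width: 0.0255
```

Request:
step_arm --commands "0 0 0 0 0 0; 0 0 0 0 0 0; 0 0 0 0 0 0; 0 0 0 0 0 0"

```text
t: 23.95
eef_pos: [0.6366, 0.0018, 0.1992]
ee_rot: [-3.141, 0.0, -1.75]
force: [0.1, 0.4, 0.0]
width: 0.0253
```

Run:
```python
from h import *
st=get_state();print(st['t'],st['eef_pos'],st['ee_rot'],st['qd'])
w=grab_frame('wrist');save(w,'w9')
im=w['frame'][95:245,200:350]; cv2.imwrite('pics/w9z.png',cv2.resize(im,(600,600),interpolation=cv2.INTER_CUBIC)[:,:,::-1])
```

```text
23.95 [0.63658471 0.0018067  0.19917709] [-3.14146190e+00  9.48541797e-05 -1.74963099e+00] [-0.00296624  0.00080564 -0.00137394 -0.00069391 -0.00184722  0.00151865]
```

View pics/w9.png

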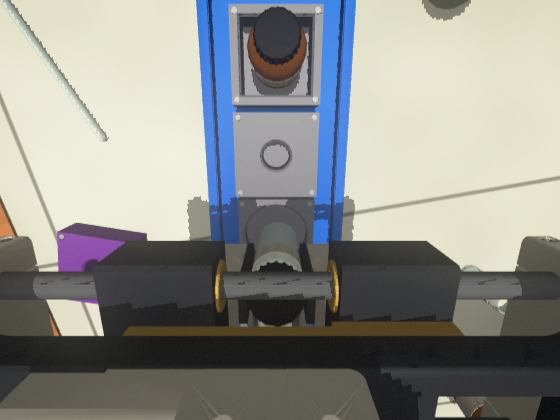

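View pics/w9z.png

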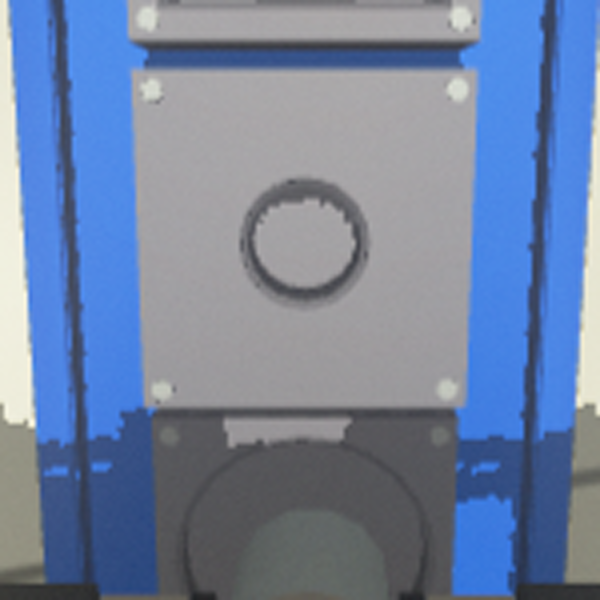

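Run:
```python
from h import *
st=get_state();print(st['eef_pos'],st['ee_rot'])
w=grab_frame('wrist')
R=Ro.from_euler('xyz',st['ee_rot'])
for st_ in [st]:
    b=ray(w,(275.8,155.7),.036,st); ob=R.inv().apply(b-st['eef_pos'])*1000
    print('bore',b,ob)
for px in [(277.35,0)]:
    # foot: project hypothetical foot centre at tool (x,y=0,+.0584) & edges
    for x0 in (0,.9):
        for dx,dy in [(13,0),(12,0),(0,13),(0,-13),(11,0)]:
            X=R.apply(np.array([x0+dx,dy,58.4])/1000)+st['eef_pos']; u=proj(w,X,st); print(x0,dx,dy,(u-[200,95]+.4)*4)
```

```text
[0.63657748 0.00172756 0.19914977] [-3.14152085e+00  8.67782329e-05 -1.74970613e+00]
bore [ 0.62990958 -0.04498645  0.036     ] [ 47.16913217  -1.7398913  163.14580761]
0 13 0 [314.73803792 507.25909364]
0 12 0 [314.72978832 512.94905693]
0 0 13 [390.93755116 580.00490514]
0 0 -13 [238.31925407 580.10201113]
0 11 0 [314.72156089 518.6237314 ]
0.9 13 0 [314.74548158 502.12500361]
0.9 12 0 [314.73721196 507.82877973]
0.9 0 13 [391.03576377 575.0463322 ]
0.9 0 -13 [238.2354009  575.14302127]
0.9 11 0 [314.72896458 513.51721135]
```

Request:
step_arm --commands "20 -0.6 10 0 0 0; 26.5 -0.6 20 0 0 0; 0 0 30 0 0 0; 0 0 25 0 0 0; 0 0 0 0 0 0; 0 0 0 0 0 0; 0 0 0 0 0 0"

```text
t: 24.92
eef_pos: [0.6302, -0.045, 0.1154]
ee_rot: [-3.14, 0.001, -1.751]
force: [0.7, 0.3, -0.5]
width: 0.0258
```

Run:
```python
from h import *
st=get_state();print(st['t'],st['eef_pos'],st['ee_rot'],st['qd'])
w=grab_frame('wrist');save(w,'w10')
b=[ .62990958,-.04498645,.036]
R=Ro.from_euler('xyz',st['ee_rot']);print(R.inv().apply(b-st['eef_pos'])*1000)
im=w['frame'][145:245,200:350]; cv2.imwrite('pics/w10z.png',cv2.resize(im,(750,500),interpolation=cv2.INTER_CUBIC)[:,:,::-1])
```

```text
24.925 [ 0.63019947 -0.04501775  0.1153722 ] [-3.13962328e+00  5.89871931e-04 -1.75052471e+00] [ 0.00294485 -0.00076109 -0.0029279  -0.00038567  0.00380117 -0.00165525]
[6.78446827e-02 4.47129968e-01 7.93714486e+01]
```

View pics/w10z.png

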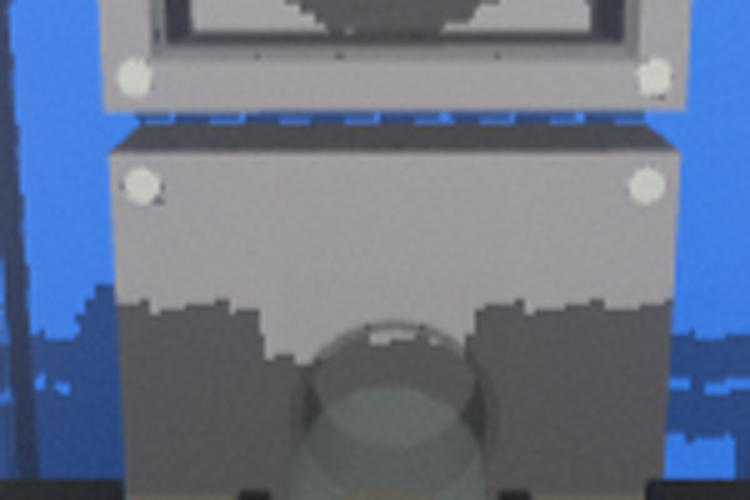

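Request:
step_arm --commands "-0.3 0.2 8 0 0 0; 0 0 8 0 0 0; 0 0 5 0 0 0; 0 0 3 0 0 0; 0 0 3 0 0 0; 0 0 3 0 0 0; 0 0 0 0 0 0"

```text
t: 25.85
eef_pos: [0.6292, -0.0447, 0.0839]
ee_rot: [3.141, -0.0, -1.751]
force: [-1.1, 0.2, 0.3]
width: 0.0255
```

Request:
step_arm --commands "0 0 3 0 0 0; 0 0 3 0 0 0; 0 0 3 0 0 0; 0 0 3 0 0 0; 0 0 2 0 0 0; 0 0 1 0 0 0; 0 0 0 0 0 0; 0 0 0 0 0 0"

```text
t: 26.85
eef_pos: [0.6294, -0.0447, 0.0692]
ee_rot: [-3.141, 0.0, -1.751]
force: [-0.1, 0.4, 0.2]
width: 0.0253
```

Request:
step_arm --commands "0 0 1 0 0 0; 0 0 1 0 0 0; 0 0 0.5 0 0 0; 0 0 0 0 0 0"

```text
t: 27.35
eef_pos: [0.6293, -0.0447, 0.0665]
ee_rot: [3.141, -0.0, -1.751]
force: [-0.8, 0.4, -0.5]
width: 0.0255
```

Request:
step_arm --commands "0 0 0.5 0 0 0; 0 0 0.5 0 0 0; 0 0 0 0 0 0; 0 0 0 0 0 0"

```text
t: 27.85
eef_pos: [0.6294, -0.0447, 0.0663]
ee_rot: [-3.141, 0.0, -1.751]
force: [-2.2, 0.6, 6.0]
width: 0.0252
```

Request:
step_arm --commands "0 0 0 0 0 0; 0 0 0 0 0 0; 0 0 0 0 0 0" --jaw 42

```text
t: 28.22
eef_pos: [0.6293, -0.0447, 0.0654]
ee_rot: [3.141, -0.0, -1.751]
force: [0.4, -0.7, 0.6]
width: 0.0415
```

Request:
step_arm --commands "0 0 -25 0 0 0; 0 0 -45 0 0 0; 0 0 -50 0 0 0; 0 0 -40 0 0 0; 0 0 0 0 0 0"

```text
t: 28.85
eef_pos: [0.6312, -0.0446, 0.2297]
ee_rot: [-3.135, 0.002, -1.75]
force: [0.2, -0.6, -0.2]
width: 0.0417
```

Run:
```python
from h import *
plan([.446,-.135,.22],-1.7504,vmax=50)
```

```text
n 5 dist [-185.2  -90.4   -9.7] | tool total [122.1 166.1   8.3] rot [-0.0067  0.002   0.    ]
row: 24.4 33.2 1.7 -0.0013 0.0004 0.0000
```

Request:
step_arm --commands "20 28 0 0 0 0; 31 41 0 0 0 0; 31 41 2 0 0 0; 24 33 3 0 0 0; 16 23 0 0 0 0; 0 0 0 0 0 0; 0 0 0 0 0 0; 0 0 0 0 0 0" --jaw 80

```text
t: 29.85
eef_pos: [0.4448, -0.1347, 0.2202]
ee_rot: [3.141, -0.0, -1.75]
force: [0.7, -1.1, -0.6]
width: 0.08
```

Run:
```python
from h import *
st=get_state();print(st['t'],st['eef_pos'],st['ee_rot'])
w=grab_frame('wrist');save(w,'w11')
im=w['frame'][90:240,200:350]; cv2.imwrite('pics/w11z.png',cv2.resize(im,(600,600),interpolation=cv2.INTER_CUBIC)[:,:,::-1])
```

```text
29.85 [ 0.44475084 -0.13472942  0.22023133] [ 3.14109802e+00 -1.48321758e-04 -1.75043782e+00]
```

View pics/w11z.png

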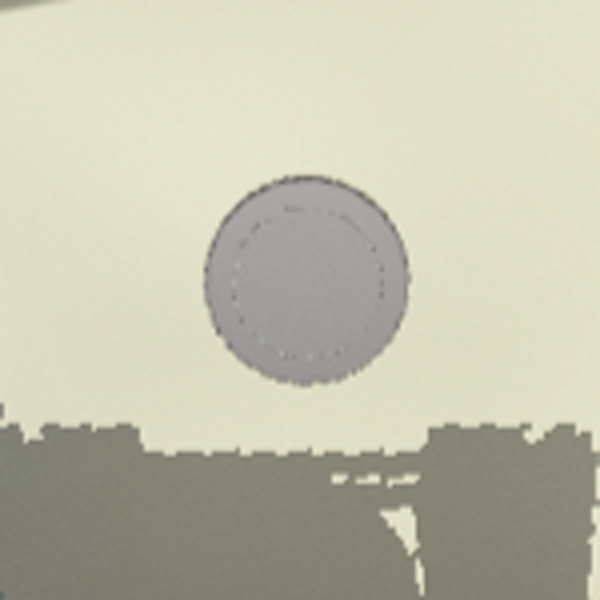

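Run:
```python
from h import *
st=get_state();w=grab_frame('wrist')
a=ray(w,(276.4,159.7),.05,st);print(a)
plan([a[0],a[1],.046],-1.7504)
```

```text
[ 0.43811633 -0.17685485  0.05      ]
n 3 dist [  -6.5  -42.1 -174.2] | tool total [ 42.6  -1.2 174.2] rot [ 0.0006 -0.0002 -0.    ]
row: 14.2 -0.4 58.1 0.0002 -0.0001 -0.0000
```

Request:
step_arm --commands "21 -0.6 10 0 0 0; 21.5 -0.6 25 0 0 0; 0 0 45 0 0 0; 0 0 45 0 0 0; 0 0 30 0 0 0; 0 0 19 0 0 0; 0 0 0 0 0 0; 0 0 0 0 0 0" --grip_force 20

```text
t: 30.95
eef_pos: [0.4384, -0.177, 0.0471]
ee_rot: [-3.141, -0.0, -1.75]
force: [0.5, -0.3, 0.0]
width: 0.0799
```

Request:
step_arm --commands "0 0 0 0 0 0; 0 0 0 0 0 0; 0 0 0 0 0 0; 0 0 0 0 0 0; 0 0 0 0 0 0" --jaw 44

```text
t: 31.58
eef_pos: [0.4379, -0.1771, 0.0469]
ee_rot: [-3.141, 0.0, -1.751]
force: [-1.7, 1.4, 6.4]
width: 0.0518
```

Request:
step_arm --commands "0 0 -15 0 0 0; 0 0 -40 0 0 0; 0 0 -50 0 0 0; 0 0 -45 0 0 0; 0 0 0 0 0 0"

```text
t: 32.2
eef_pos: [0.4398, -0.1772, 0.2]
ee_rot: [-3.135, 0.001, -1.75]
force: [0.4, -0.1, -1.3]
width: 0.0517
```

Run:
```python
from h import *
plan([.654,.090,.20],-1.7504,vmax=50)
```

```text
n 7 dist [214.2 267.2  -0. ] | tool total [-301.2 -163.     1.4] rot [-0.0071  0.0009 -0.    ]
row: -43.0 -23.3 0.2 -0.0010 0.0001 -0.0000
```

Request:
step_arm --commands "-30 -17 0 0 0 0; -44 -24 0 0 0 0; -51 -27 0 0 0 0; -51 -27 0 0 0 0; -51 -27 0 0 0 0; -44 -24 0 0 0 0; -30 -17 0 0 0 0; 0 0 0 0 0 0"

```text
t: 33.2
eef_pos: [0.6525, 0.0917, 0.1939]
ee_rot: [3.139, -0.001, -1.749]
force: [0.7, -0.3, -1.5]
width: 0.0513
```

Request:
step_arm --commands "0 0 0 0 0 0; 0 0 0 0 0 0; 0 0 0 0 0 0"

```text
t: 33.58
eef_pos: [0.6517, 0.0892, 0.1969]
ee_rot: [-3.141, 0.0, -1.752]
force: [1.1, 0.4, -0.3]
width: 0.0519
```

Run:
```python
from h import *
st=get_state();print(st['t'],st['eef_pos'],st['ee_rot'])
w=grab_frame('wrist');save(w,'w12')
print(proj(w,(.6457,.0417,.022),st))
plan([.6457,.0417,.1],-1.7504)
```

```text
33.575 [0.65169989 0.0892339  0.1968703 ] [-3.14130134e+00  2.30437054e-04 -1.75152593e+00]
[274.97354398 153.95493688]
n 2 dist [ -6.1 -47.6 -96.9] | tool total [48.  -2.5 96.9] rot [-0.0004  0.0003 -0.0011]
row: 24.0 -1.3 48.5 -0.0002 0.0002 -0.0005
```

View pics/w12.png

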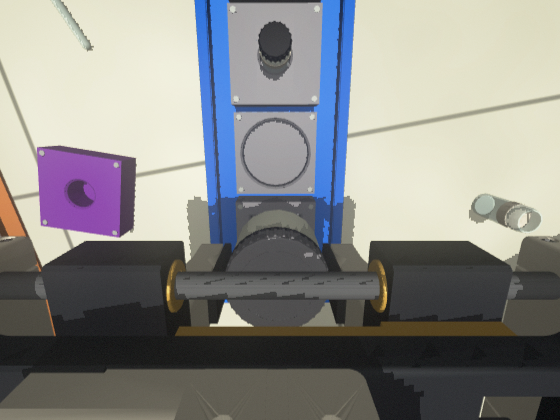

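Request:
step_arm --commands "24 -1 10 0 0 0; 24 -1 20 0 0 0; 0 0 40 0 0 0; 0 0 35 0 0 0; 0 0 20 0 0 0; 0 0 8 0 0 0; 0 0 4 0 0 0; 0 0 0 0 0 0"

```text
t: 34.62
eef_pos: [0.6457, 0.0422, 0.0602]
ee_rot: [-3.141, 0.0, -1.751]
force: [-0.2, 0.5, -1.0]
width: 0.0517
```

Request:
step_arm --commands "0 0 1 0 0 0; 0 0 1 0 0 0; 0 0 0 0 0 0; 0 0 0 0 0 0"

```text
t: 35.12
eef_pos: [0.6454, 0.0423, 0.0577]
ee_rot: [-3.141, 0.0, -1.751]
force: [-0.1, -1.2, -0.5]
width: 0.0514
```

Request:
step_arm --commands "0 0 1 0 0 0; 0 0 1 0 0 0; 0 0 0.5 0 0 0; 0 0 0.5 0 0 0; 0 0 0 0 0 0; 0 0 0 0 0 0"

```text
t: 35.88
eef_pos: [0.6453, 0.0423, 0.055]
ee_rot: [-3.142, -0.0, -1.751]
force: [-2.3, 0.6, 5.4]
width: 0.0515
```

Request:
step_arm --commands "0 0 0 0 0 0; 0 0 0 0 0 0; 0 0 0 0 0 0" --jaw 68

```text
t: 36.25
eef_pos: [0.6454, 0.0423, 0.0544]
ee_rot: [3.142, -0.0, -1.751]
force: [0.1, 0.3, -0.4]
width: 0.0675
```

Request:
step_arm --commands "0 0 -25 0 0 0; 0 0 -45 0 0 0; 0 0 -50 0 0 0; 0 0 -50 0 0 0; 0 0 -50 0 0 0; 0 0 0 0 0 0"

```text
t: 37.0
eef_pos: [0.6474, 0.0426, 0.2798]
ee_rot: [-3.134, 0.003, -1.75]
force: [0.6, -0.0, -0.7]
width: 0.068
```

Request:
step_arm --commands "-40 15 0 0 0 0; -55 20 0 0 0 0; -55 20 0 0 0 0; -55 20 0 0 0 0; -55 20 0 0 0 0; -55 20 0 0 0 0; -40 12 0 0 0 0; 0 0 0 0 0 0"

```text
t: 38.0
eef_pos: [0.5828, 0.4172, 0.2723]
ee_rot: [3.14, -0.002, -1.748]
force: [0.3, -0.1, -0.1]
width: 0.0681
```

Run:
```python
from h import *
st=get_state();print(st['t'],st['eef_pos'])
for n in ['top','scene']:
    p=grab_frame(n);save(p,n+'9')
    x0,y0,x1,y1=(195,135,390,235) if n=='top' else (150,160,390,330)
    cv2.imwrite('pics/'+n+'9z.png',cv2.resize(p['frame'][y0:y1,x0:x1],None,fx=3.3,fy=3.3,interpolation=cv2.INTER_CUBIC)[:,:,::-1])
```

```text
38.0 [0.58276263 0.41724142 0.2723189 ]
```

View pics/top9.png

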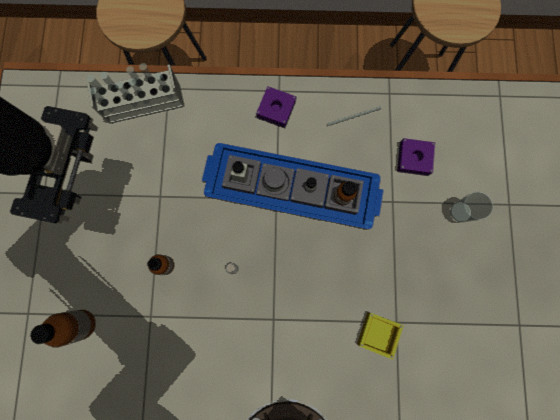

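View pics/top9z.png

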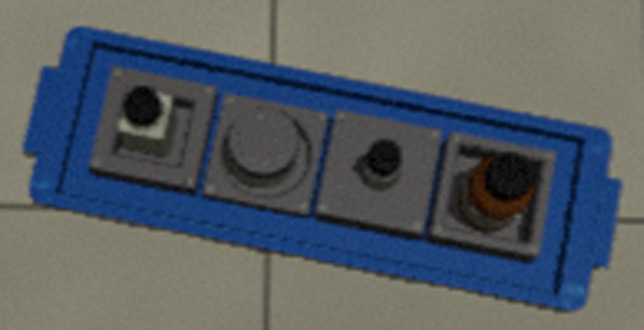

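View pics/scene9z.png

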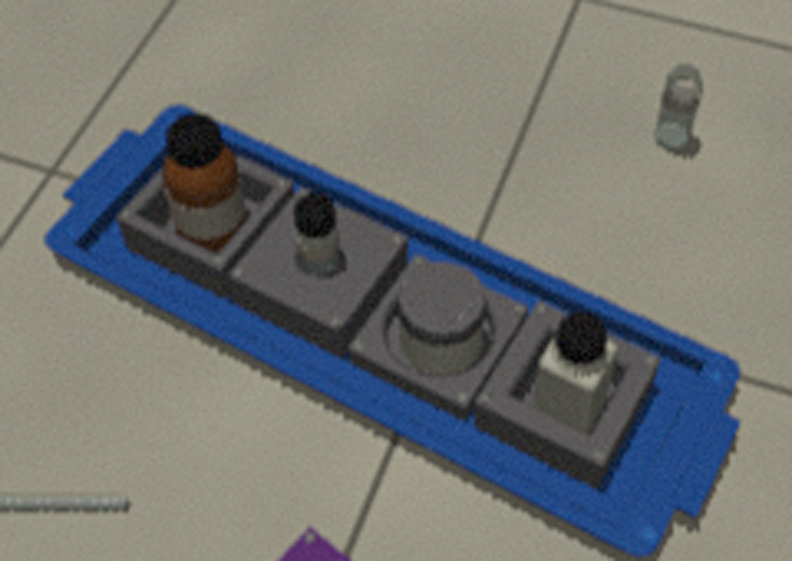

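View pics/scene9.png

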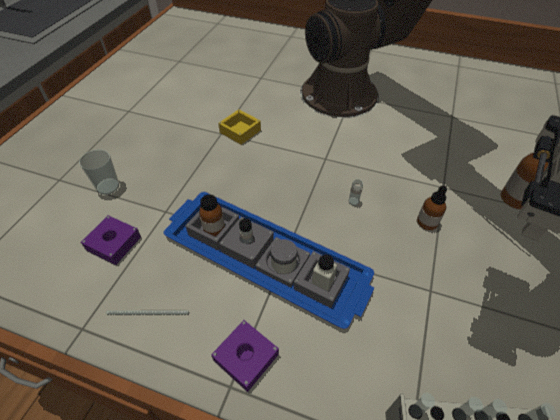

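```bash
python3 -c "
from station import *
print(job_done())"
```

```text
the job is handed in; nothing more can be done
None
```

I packed the kit in the order you gave: flat-capped amber bottle, square bottle, capped vial, then sample pot. Each was lowered until it touched its pocket floor (about 4–7 N) before I released it. I handed the job in at about 38 s.

**Last checks:**
- **Placed items:** the final top and scene pictures show all four standing upright in their own holders. The tool height at contact matched fully seated to within about 0.5 mm for each.
- **Left alone:** the teat bottle at (160, 265) and the open vial at (231, 268) in the top picture stand where they were. The purple and yellow look-alikes were not touched.
- **Robot:** the gripper was clear of everything at hand-in, and no force reading at the end of a move went above about 7 N.

**Disagreement:** the top camera and the wrist camera differed by about 3–8 mm on positions. I went by the wrist camera, and the grasps and fits bore it out. The one poor wrist reading was an early one of the pot, 5 mm off a later, closer view.

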